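Open the jigsaw box in its holder

TASK

Open the wooden jigsaw box: slide it fully home in its holder, up to the end stop, so that the lips hold its base down; then draw the deep, tight lid straight up off it and set it down gently, right way up, in the middle of the cork mat. The base stays down in the holder all the while, and the tray of pieces, the mug and the jar are left alone.

Things in the scene. Friction and masses are not known exactly. Their poses are not given: they have to be found in the camera images.
- holder: Fixed wooden holder, 310 mm long (x), 170 mm wide (y). Origin: on the table, below where the middle of the box belongs when home; the box slides home along the holder's +x. Floor 8 mm thick, from x = -220 to +90 mm; the -x end is open. Along each long side a 12 mm thick fence, inner face at y = +/-73 mm, top 23 mm above the table.
- stop (a point): Middle of the holder's end stop, top of its inner face: x = +76 mm, 23 mm above the table. The stop crosses the holder's inner width.
- lips (a point): Middle of the gap between the two steel lips, level with their underside, 23 mm above the table. The lips, 5 mm thick, lie on the fences from holder x = -26 to +90 mm and reach inwards to y = +/-60 mm. With the box home they lie 3 mm above its plinth and hold the base down.
- box: Plywood base of the jigsaw box, 0.3 to 0.5 kg, loose. Origin: centre of its underside. Plinth 150 (x) by 140 (y) by 12 mm, on it an open body 112 by 92 mm. It starts on the holder's floor between the fences, 100 to 140 mm short of home (towards the open end), axes along the holder's. Home: origin at the holder's x = 0 (+1 mm when touching the stop), 8 mm above the table.
- rim (a point): Centre of the base's open top, 84 mm above its underside, hidden in the lid at the start. Below it, 66 mm above the underside, a steel spring rail on each long side presses on the lid from inside.
- lid: Deep wooden lid, 0.16 kg, 124 (x) by 104 (y) by 85 mm high, walls 4 mm. Origin: centre of its open underside. It starts fully on the base, resting on the plinth (origin 12 mm above the base's), axes along the base's. It overlaps the body by 72 mm with 2 mm play a side; over the first 55 mm the springs grip it with about 5 to 11 N, more than the base weighs, so a base not held down comes up too.
- lid_handle (a point): Top of the bar handle in the middle of the lid's top. The bar is 16 mm thick (lid x), 64 mm long (lid y), 30 mm high: 85 to 115 mm above the lid's origin. Axes as the lid's.
- mat: Flat cork mat, fixed to the table, 160 mm (x) by 180 mm (y), 4 mm thick. Origin: centre of its underside. It lies to the robot's left, either nearer or farther than the tray.
- tray: White shallow sorting tray with jigsaw pieces, loose, 150 by 170 mm, 22 mm high, next to the mat. Origin: centre of its underside. Leave alone.
- mug: White mug, radius 40 mm, 92 mm high, loose, on the right. Origin: centre of its underside. Leave alone.
- jar: Amber glass jar, radius 36 mm, 85 mm high, loose, beyond the holder. Origin: centre of its underside. Leave alone.
Things that resemble listed ones, but are neither listed nor needed, are in the scene too. What is shaped like the lid but black, blue or green is not meant.

How it is judged:
By the outcome, as a careful person would: the job done as asked, in the order asked, and still so for the second after the job is handed in, with the robot touching nothing.
It also fails if it takes over 59 s, if anything falls off the work surface, if the arm or the gripper's body presses on something with over 40 N, if the wrist force passes 120 N, or if a joint passes its speed limit or range.

ROBOT

A 7-joint arm with a two-finger parallel gripper is mounted at the origin on the work surface. World frame = base frame: x ahead of the robot, y to its left, z up, the work surface at z = 0. Lengths are in m, angles in rad, forces in N, time in s.
With the tool pointing down it reaches from about 0.4 to 0.85 m from the base axis. Payload 10.4 kg.
Tool frame: the origin (TCP) lies on the centre line of the jaws, within the pads' length; the fingertips stand r.finger_overhang ahead of it and the grasp point (between the pads) lies 5 mm behind it (r.finger_overhang is the distance from the TCP to the fingertips, in m); z points along the fingers, y is the line along which they close (so a half turn about z gives the same grasp; the last joint's range is limited). The gripper opens to 87 mm and grips with 3 to 60 N. Pads are 19 mm wide; open, the fingers measure 117 mm over their backs; the gripper's body (75 mm by 190 mm) begins 51 mm behind the grasp point.
Start: joints at [1.08, 0.332, -0.065, 1.46, 0.022, 1.35, -0.088], TCP at [0.282, -0.558, 0.237] pointing down, gripper open.
Joint ranges: [-2.6, 2.6], [-0.5, 2.12], [-1.47, 1.34], [0.16, 2.42], [-1.27, 4.41], [0.06, 2.06], [-2.6, 2.6]. Speed limits (rad/s): [2.22, 2.22, 2.79, 2.79, 3.14, 3.14, 3.14].

INTERFACE

Orientations are given as a unit quaternion [x, y, z, w].
In Python, from bench import read_state, viewer, r gives the robot as it stands.
- The arm moves only by the tool carry_out, never from a script. Its argument "moves" is a list of rows, each a list of 6 numbers: the shift along the tool's x, y, z in units of 40 mm (1.0 is 40 mm), then the turn, a rotation vector about the tool's x, y, z in units of 8 degrees (1.0 is 8 degrees). A call has 1 to 20 rows; each row shifts and turns the commanded pose from where the row before left it, along the tool's axes as they then stand; what a row does not reach is not made up. A row lasts 1/8 s, in which the tool goes at most 62.5 mm and 10.7 degrees, less where a joint would pass 70% of its speed; a pose out of reach is approached as far as the arm can. A call is refused whole if a number of a shift passes 1 or a number of a turn 1, either way. A call with a gripper value outside its range is refused whole. "fingers" is the finger opening in mm, from 0 to 87, set as the call begins (left out, the last holds). The fingers move at their own pace and stop on an object; "force" is the grip in N (left out, the last holds). Time passes only in rows, so rows that do not move let the fingers close. It gives the time, the measured TCP pose, the force, the opening and the grip force at its end, in the units of the state.
- read_state(): the state, without advancing time (a new reading comes with each control period).
- viewer.camera(name): name is "scene" or "top" or "wrist"; returns a dict with "pixels" (480x640x3 uint8, red, green, blue), "range_z" (480x640 float32, m along the optical axis (not along the pixel's ray), 0 where there is no reading), "fx", "fy", "cx", "cy" (pixels), "xyz" and "orientation" of the camera in the world. Camera axes: x right, y down, z forward; pixel columns grow to the right and rows downward; lengths in m; the calibration is good to about 2 mm. A picture is of the moment at which its call begins.
- r.close_job(): hands the job in; it is judged then, once.
The state is a dict: "time": time; "joint_positions": joint angles; "joint_vel": joint speeds; "joint_torque": joint torques, N m; "ee_pos": TCP position; "eef_rot": TCP orientation; "ft_force": force on the tool from outside, world axes, zero at the start; "torque": the same for the moment, N m; "width": finger opening in m; "grip_force": force on a finger pad.
Only numpy, scipy, OpenCV 4.12 (cv2) and the standard library are available. Lean on these libraries where they do the work, as an engineer would, in place of code of your own. Each camera call takes 0.05 s, during which the arm holds its last target. There are 200 camera calls.

## Working session

There is one attempt and no reset: what is moved stays moved. The work goes in short steps, Python scripts to look and compute and a tool call to move; the robot and the scene stay as the last step left them, time stands still between calls to the robot, and variables do not carry over. Pictures are saved under pics/ and viewed, at most 10 in all, crops included, and the job is handed in when it is done.

Besides the shell and the picture viewer there is one more tool, called after "Call:" as name(argument=value, ...) on one line, values as JSON. carry_out: Moves the arm, as the interface text tells. Its arguments: {"type":"object","properties":{"moves":{"type":"array","items":{"type":"array","items":{"type":"number"}}},"fingers":{"type":"number"},"force":{"type":"number"}},"required":["moves"]}

```bash
ls; mkdir -p pics; cat > h.py <<'E'
import numpy as np,cv2
from scipy.spatial.transform import Rotation as R
from bench import read_state,viewer,r
def cam(n):
    c=viewer.camera(n); c["R"]=R.from_quat(c["orientation"]).as_matrix(); return c
def pts(c):
    z=c["range_z"]; v,u=np.indices(z.shape)
    p=np.stack([(u-c["cx"])/c["fx"]*z,(v-c["cy"])/c["fy"]*z,z],-1)@c["R"].T+np.array(c["xyz"])
    p[z==0]=np.nan; return p
def save(c,f): cv2.imwrite(f,cv2.cvtColor(c["pixels"],cv2.COLOR_RGB2BGR))
E
python3 - <<'E'
from h import *
import pickle
print(read_state(), r.finger_overhang)
d={}
for n in("top","scene"):
    c=cam(n); d[n]=c; save(c,f"pics/{n}0.png"); print(n,c["xyz"],c["orientation"],c["fx"])
pickle.dump(d,open("d0.pkl","wb"))
E
```

```text
pics
{'time': 0.0, 'joint_positions': array([ 1.08042385,  0.33284492, -0.06471495,  1.46096151,  0.02161747,
        1.34990859, -0.08849123]), 'joint_vel': array([ 1.44638870e-03, -1.12362006e-05,  1.49279352e-03, -1.54998255e-03,
       -1.26521078e-03,  7.52574323e-04, -2.73338671e-04]), 'joint_torque': array([ 6.33471882e-04, -6.23250961e+01,  2.50170229e-02, -3.89888620e+01,
       -6.13421900e-02,  4.00051929e-02,  1.33434278e-04]), 'ee_pos': array([ 0.28163837, -0.55752172,  0.23576117]), 'eef_rot': array([ 9.72767242e-01,  2.31783054e-01, -2.04012559e-04, -6.83225976e-04]), 'ft_force': array([-0.32037571,  0.37648967, -0.91185774]), 'torque': array([0.01305734, 0.05029756, 0.03331916]), 'grip_force': 0.0, 'width': 0.08692060551214957} 0.014
top [ 0.34146411 -0.07630922  1.58691529] [-0.69394094  0.71610271 -0.04260369  0.06186928] 610.5283182917506
scene [ 1.1240508  -0.50682859  0.89709432] [ 0.8287998   0.42290719 -0.16097783 -0.32912996] 458.3775208478512
```

View pics/top0.png

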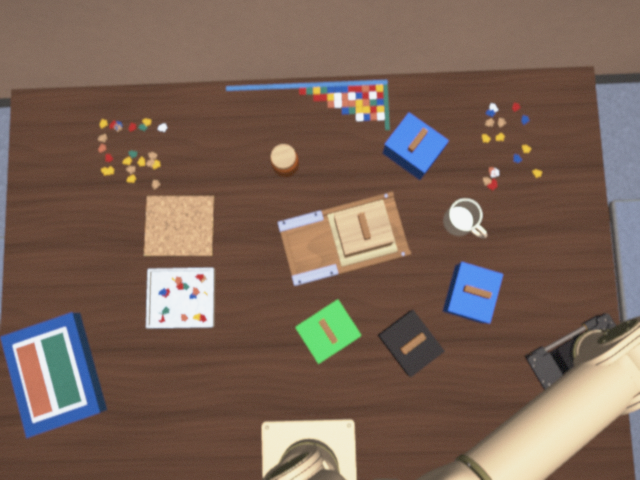

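View pics/scene0.png

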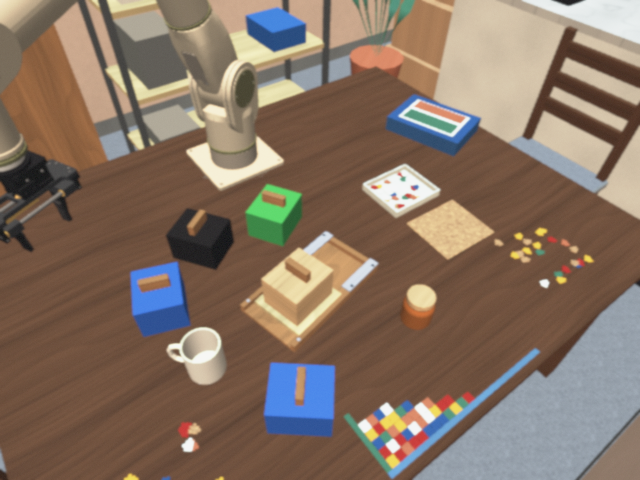

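The top view shows the holder at about (345,238), with its lips and stop at the left end around (300,222) and (315,275). The box is at about (365,230) and must slide left. The mat is at (180,226), the tray at (180,298), the jar at (284,158) and the mug at (465,218). Coloured decoy lids are nearby at (328,331) and (410,343). Next I measure.

```bash
cat > m.py <<'E'
from h import *
import pickle
c=pickle.load(open("d0.pkl","rb"))["top"]; P=pts(c); z=P[...,2]
v,u=np.indices(z.shape)
roi=(u>270)&(u<418)&(v>185)&(v<292)
def ray(uv,h):
    d=np.array([(uv[0]-c["cx"])/c["fx"],(uv[1]-c["cy"])/c["fy"],1])@c["R"].T
    o=np.array(c["xyz"]); return (o+d*(h-o[2])/d[2])[:2]
def rect(m,h,name):
    n,l,s,_=cv2.connectedComponentsWithStats(m.astype(np.uint8)); k=1+np.argmax(s[1:,4]); mm=l==k
    yy,xx=np.nonzero(mm); q=np.array([ray(p,h) for p in zip(xx,yy)])*1000
    t=cv2.minAreaRect(q.astype(np.float32)); b=cv2.boxPoints(t)
    print(name,s[k],"ctr",np.round(t[0],1),"size",np.round(t[1],1),"ang",round(t[2],2),"z med",np.nanmedian(z[mm]).round(4)); return b
print(np.histogram(z[roi],bins=np.arange(-.01,.16,.01)))
print(np.round(rect(roi&(z>.12)&(z<.15),.135,"handle")))
print(np.round(rect(roi&(z>.095),.105,"lid")))
print(np.round(rect(roi&(z>.004)&(z<.2),.015,"holder")))
px=c["pixels"].astype(int)
hsv=cv2.cvtColor(c["pixels"],cv2.COLOR_RGB2HSV)
steel=roi&(px[...,2]>px[...,0])&(px[...,2]>120)
n,l,s,ce=cv2.connectedComponentsWithStats(steel.astype(np.uint8))
for i in range(1,n):
    if s[i,4]>60: rect(l==i,.028,"lip")
rect((u>130)&(u<230)&(v>180)&(v<262)&(hsv[...,2]>130)&(hsv[...,1]>50),.004,"mat")
rect((u>130)&(u<230)&(v>262)&(v<340)&(z>.012),.022,"tray")
for nm,a in dict(jar=(255,315,130,190),mug=(430,500,190,245),green=(285,370,290,370),blue=(435,510,255,330),blue2=(375,455,105,185)).items():
    rect((u>a[0])&(u<a[1])&(v>a[2])&(v<a[3])&(z>.06),.09,nm)
print(hsv[222,300],hsv[230,180],hsv[245,320])
E
python3 m.py
```

```text
(array([2986, 6321, 1634, 1853,  425,   23,   27,   32,   31,   27,   91,
       1645,  235,   20,  153,   18]), array([-0.01,  0.  ,  0.01,  0.02,  0.03,  0.04,  0.05,  0.06,  0.07,
        0.08,  0.09,  0.1 ,  0.11,  0.12,  0.13,  0.14,  0.15]))
handle [358 212  13  27 191] ctr [ 585.7 -154.4] size [65.6 17.2] ang 13.36 z med 0.1355
[[ 552. -154.]
 [ 556. -170.]
 [ 620. -155.]
 [ 616. -138.]]
lid [ 334  201   60   54 2148] ctr [ 586.5 -155.1] size [105.6 124.7] ang 13.47 z med 0.1066
[[ 521. -107.]
 [ 550. -228.]
 [ 652. -203.]
 [ 623.  -82.]]
holder [ 271  186  143  104 7889] ctr [ 569.9 -104.9] size [216.9 340.1] ang 15.3 z med 0.0234
[[ 420.   31.]
 [ 510. -297.]
 [ 719. -240.]
 [ 630.   88.]]
lip [278 211  45  20 454] ctr [622.1   5. ] size [ 27.  117.2] ang 13.68 z med 0.0291
lip [292 265  46  21 468] ctr [479.3 -28.9] size [ 26.6 116.7] ang 13.46 z med 0.0283
mat [ 143  195   72   62 4225] ctr [624.3 327.8] size [184.6 163.8] ang 87.95 z med 0.0048
tray [146 268  68  60 606] ctr [433.1 319. ] size [172.4 152.1] ang 89.08 z med 0.022
jar [271 144  27  28 554] ctr [774.   37.8] size [66.2 70.5] ang 87.88 z med 0.085
mug [447 198  40  39 415] ctr [ 608.4 -415.2] size [102.7  84.9] ang 76.46 z med 0.0836
green [ 296  299   65   64 2199] ctr [337.8 -59.5] size [103.7 123.6] ang 31.2 z med 0.0862
blue [ 446  262   57   61 2307] ctr [ 420.6 -417.7] size [108.6 126.1] ang 71.18 z med 0.0863
blue2 [ 384  113   65   62 2098] ctr [ 799.6 -295.5] size [124.4 112.6] ang 51.0 z med 0.0865
[112  31 235] [ 15  97 216] [ 14 116 187]
```

Call:
carry_out(moves=[[0,0,0,0,0,0.83],[0,0,0,0,0,0.83],[0.975,-0.8,0,0,0,0],[0.975,-0.8,0,0,0,0],[0.975,-0.8,0,0,0,0],[0.975,-0.8,0,0,0,0],[0.975,-0.8,0,0,0,0],[0.975,-0.8,0,0,0,0],[0.975,-0.8,0,0,0,0],[0.975,-0.8,0,0,0,0],[0.975,-0.8,0,0,0,0],[0.975,-0.8,0,0,0,0],[0,0,0,0,0,0],[0,0,0,0,0,0],[0,0,0,0,0,0],[0,0,0,0,0,0]], fingers=60)

```text
time: 2.1
ee_pos: [0.5858, -0.1567, 0.2367]
eef_rot: [0.993, 0.117, -0.0, 0.0]
ft_force: [-0.5, -0.6, 0.1]
width: 0.0601
grip_force: 0.0
```

Call:
carry_out(moves=[[0,-0.05,0.6,0,0,0],[0,0,0.8,0,0,0],[0,0,0.7,0,0,0],[0,0,0.4,0,0,0],[0,0,0.2,0,0,0],[0,0,0.12,0,0,0],[0,0,0,0,0,0],[0,0,0,0,0,0]])

```text
time: 3.1
ee_pos: [0.5861, -0.1536, 0.1245]
eef_rot: [0.993, 0.118, 0.001, 0.0]
ft_force: [-0.6, 0.2, 0.2]
width: 0.0601
grip_force: 0.0
```

Call:
carry_out(moves=[[0,0,0,0,0,0],[0,0,0,0,0,0],[0,0,0,0,0,0],[0,0,0,0,0,0],[0,0,0,0,0,0],[0,0,0,0,0,0]], fingers=5, force=25)

```text
time: 3.85
ee_pos: [0.5858, -0.1538, 0.1238]
eef_rot: [0.993, 0.118, 0.0, 0.0]
ft_force: [0.7, -0.8, 0.2]
width: 0.0157
grip_force: 25.0
```

Call:
carry_out(moves=[[0,-0.1,0,0,0,0],[0,-0.2,0,0,0,0],[-0.005,-0.25,0,0,0,0],[-0.005,-0.25,0,0,0,0],[-0.005,-0.25,0,0,0,0],[-0.005,-0.25,0,0,0,0],[-0.005,-0.25,0,0,0,0],[0,-0.2,0,0,0,0],[0,-0.2,0,0,0,0],[0,0,0,0,0,0]])

```text
time: 5.1
ee_pos: [0.5663, -0.0763, 0.1238]
eef_rot: [0.993, 0.118, -0.0, -0.001]
ft_force: [-1.9, 3.2, 1.2]
width: 0.0157
grip_force: 25.0
```

```bash
python3 -c "
from h import *
s=read_state();print(s['ee_pos'],s['ft_force'],s['torque'])
c=cam('scene');save(c,'pics/s1.png');im=cv2.imread('pics/s1.png')[190:370,210:410];cv2.imwrite('pics/s1c.png',cv2.resize(im,None,fx=3.3,fy=3.3,interpolation=cv2.INTER_CUBIC))"
```

```text
[ 0.56628575 -0.07631407  0.12378289] [-1.88977416  3.15199938  1.19518256] [7.91060247e-01 4.30935422e-01 1.87227086e-04]
```

View pics/s1c.png

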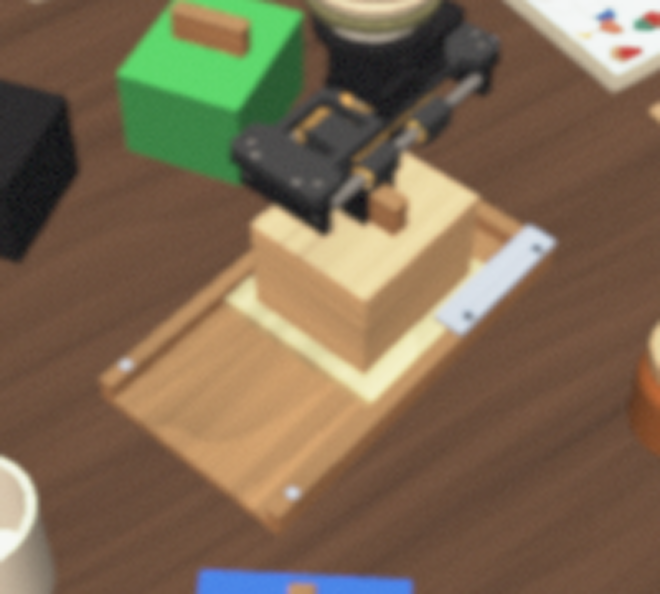

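The crop shows the box sitting flat, with its front plinth edge already under the lip at about (470,300). About 34 mm remain.

Call:
carry_out(moves=[[0,-0.2,0,0,0,0],[0,-0.2,0,0,0,0],[0,-0.15,0,0,0,0],[0,-0.1,0,0,0,0],[0,-0.1,0,0,0,0],[0,0,0,0,0,0]])

```text
time: 5.9
ee_pos: [0.5594, -0.0481, 0.1237]
eef_rot: [0.993, 0.118, -0.0, -0.0]
ft_force: [-0.6, 1.3, 0.1]
width: 0.0156
grip_force: 25.0
```

Call:
carry_out(moves=[[0,-0.04,0,0,0,0],[0,-0.04,0,0,0,0],[0,0,0,0,0,0]])

```text
time: 6.28
ee_pos: [0.5587, -0.0457, 0.1237]
eef_rot: [0.993, 0.118, 0.0, 0.0]
ft_force: [0.5, -2.1, 0.6]
width: 0.0162
grip_force: 25.0
```

Call:
carry_out(moves=[[0,-0.03,0,0,0,0],[0,-0.02,0,0,0,0],[0,0,0,0,0,0]])

```text
time: 6.65
ee_pos: [0.5583, -0.0437, 0.1238]
eef_rot: [0.993, 0.118, -0.0, -0.0]
ft_force: [0.2, -2.3, -0.1]
width: 0.0156
grip_force: 25.0
```

Call:
carry_out(moves=[[0,-0.03,0,0,0,0],[0,-0.02,0,0,0,0],[0,0,0,0,0,0]])

```text
time: 7.02
ee_pos: [0.5578, -0.0423, 0.1239]
eef_rot: [0.993, 0.118, 0.0, 0.0]
ft_force: [1.8, -4.4, 1.8]
width: 0.016
grip_force: 25.0
```

Call:
carry_out(moves=[[0,-0.03,0,0,0,0],[0,-0.02,0,0,0,0],[0,0,0,0,0,0]])

```text
time: 7.4
ee_pos: [0.5577, -0.0417, 0.1242]
eef_rot: [0.993, 0.117, 0.0, 0.001]
ft_force: [0.1, -8.0, 3.3]
width: 0.0159
grip_force: 25.0
```

Call:
carry_out(moves=[[0,-0.04,0,0,0,0],[0,-0.03,0,0,0,0],[0,0,0,0,0,0]])

```text
time: 7.78
ee_pos: [0.5575, -0.0408, 0.1248]
eef_rot: [0.993, 0.116, 0.001, 0.002]
ft_force: [0.5, -13.9, 6.0]
width: 0.0157
grip_force: 25.2
```

```bash
python3 -c "
from h import *
s=read_state();print(s['ee_pos'],s['ft_force'],s['torque'])
c=cam('scene');save(c,'pics/s2.png');im=cv2.imread('pics/s2.png')[190:370,210:410];cv2.imwrite('pics/s2c.png',cv2.resize(im,None,fx=3.3,fy=3.3,interpolation=cv2.INTER_CUBIC))"
```

```text
[ 0.5575413  -0.04083689  0.12480182] [  0.49314474 -13.87168519   5.961209  ] [-3.54747117 -0.21853844 -0.02427249]
```

View pics/s2c.png

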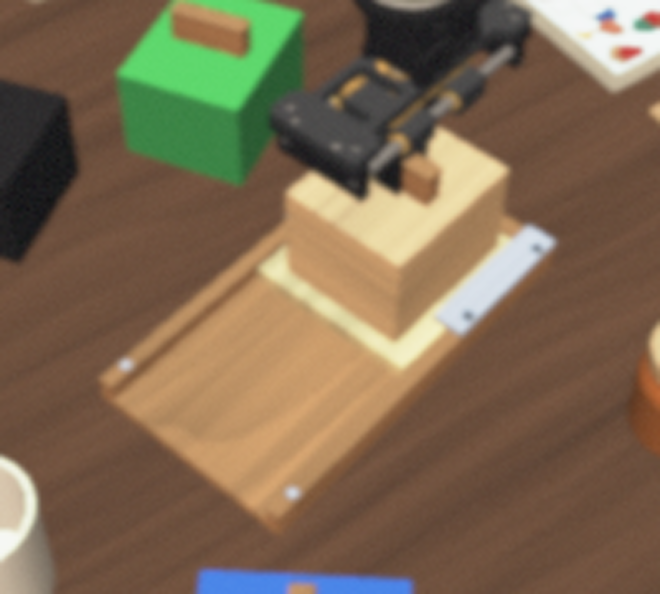

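Call:
carry_out(moves=[[0,0.03,0,0,0,0],[0,0.03,0,0,0,0],[0,0.02,0,0,0,0],[0,0,0,0,0,0]], fingers=5, force=40)

```text
time: 8.32
ee_pos: [0.5578, -0.0418, 0.1242]
eef_rot: [0.993, 0.117, 0.0, 0.001]
ft_force: [0.5, -7.7, 2.7]
width: 0.0158
grip_force: 40.0
```

```bash
cat > cor.py <<'E'
from h import *
import sys
O=np.array([.5582,-.0431]);ex=np.array([-.2334,.9724]);ey=np.array([-.9724,-.2334])
c=cam("scene");save(c,sys.argv[1])
def cast(uv,h):
    d=np.array([(uv[0]-c["cx"])/c["fx"],(uv[1]-c["cy"])/c["fy"],1])@c["R"].T
    o=np.array(c["xyz"]); q=(o+d*(h-o[2])/d[2])[:2]-O; return q@ex*1000,q@ey*1000
# plinth pixels: pale yellow; project each to plinth-top plane
hsv=cv2.cvtColor(c["pixels"],cv2.COLOR_RGB2HSV);P=pts(c)
m=(hsv[...,0]>21)&(hsv[...,0]<32)&(hsv[...,1]>40)&(hsv[...,2]>190)
m[:190]=0;m[370:]=0;m[:,:210]=0;m[:,410:]=0
print(m.sum(),hsv[int(190+290/3.3),int(210+320/3.3)],hsv[int(190+330/3.3),int(210+280/3.3)])
q=np.array([cast(t,.020) for t in zip(*np.nonzero(m)[::-1])])
f=q[np.abs(q[:,1])<45]
for y in range(-60,61,20):
    k=q[np.abs(q[:,1]-y)<6]
    if len(k)>3: print(y,"rear edge x",k[:,0].min().round(1))
print("known holder corner check, near plinth corner:",cast((331.2,301.5),.020))
E
python3 cor.py pics/s3.png
```

```text
1134 [ 16 110 197] [ 15 120 198]
-60 rear edge x -73.5
-40 rear edge x -73.8
-20 rear edge x -71.8
0 rear edge x -72.1
20 rear edge x -71.7
40 rear edge x -71.9
60 rear edge x -305.5
known holder corner check, near plinth corner: (np.float64(-72.62764498356789), np.float64(-66.34076374092814))
```

Call:
carry_out(moves=[[0,0.03,0,0,0,0],[0,0,0,0,0,0],[0,0,-0.05,0,0,0],[0,0,-0.1,0,0,0],[0,0,-0.1,0,0,0],[0,0,-0.1,0,0,0],[0,0,-0.1,0,0,0],[0,0,0,0,0,0]])

```text
time: 9.38
ee_pos: [0.5575, -0.0408, 0.142]
eef_rot: [0.993, 0.118, -0.0, -0.0]
ft_force: [-1.3, -0.1, -10.5]
width: 0.0157
grip_force: 40.0
```

Call:
carry_out(moves=[[0,0,-0.15,0,0,0],[0,0,-0.15,0,0,0],[0,0,-0.15,0,0,0],[0,0,-0.15,0,0,0],[0,0,-0.15,0,0,0],[0,0,-0.1,0,0,0],[0,0,-0.1,0,0,0],[0,0,-0.1,0,0,0],[0,0,-0.15,0,0,0],[0,0,-0.2,0,0,0],[0,0,-0.3,0,0,0],[0,0,-0.4,0,0,0],[0,0,-0.3,0,0,0],[0,0,0,0,0,0]])

```text
time: 11.12
ee_pos: [0.5583, -0.0414, 0.2391]
eef_rot: [0.993, 0.118, 0.001, 0.0]
ft_force: [0.1, 0.1, -1.5]
width: 0.0159
grip_force: 40.0
```

```bash
python3 cor.py pics/s4.png
```

```text
1618 [ 24  73 219] [ 15 120 199]
-60 rear edge x -74.2
-40 rear edge x -74.5
-20 rear edge x -73.2
0 rear edge x -72.8
20 rear edge x -73.1
40 rear edge x -72.0
60 rear edge x -305.5
known holder corner check, near plinth corner: (np.float64(-72.62764498356789), np.float64(-66.34076374092814))
```

View pics/s4.png

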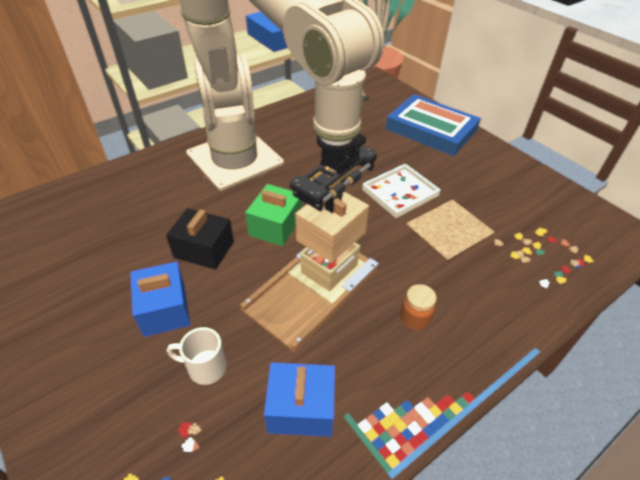

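The lid is clear of the base, at about (332,222), and the open base sits home under the lips at (330,262). Next I carry the lid to the mat.

Call:
carry_out(moves=[[0.15,-0.344,0,0,0,0],[0.3,-0.687,0,0,0,0],[0.376,-0.859,0,0,0,0],[0.376,-0.859,0,0,0,0],[0.376,-0.859,0,0,0,0],[0.376,-0.859,0,0,0,0],[0.376,-0.859,0,0,0,0],[0.376,-0.859,0,0,0,0],[0.376,-0.859,0,0,0,0],[0.376,-0.859,0,0,0,0],[0.3,-0.687,0,0,0,0],[0,0,0,0,0,0.5],[0,0,0,0,0,0.75],[0,0,0,0,0,0.5],[0,0,0,0,0,0],[0,0,0,0,0,0],[0,0,0,0,0,0]])

```text
time: 13.3
ee_pos: [0.6234, 0.328, 0.2375]
eef_rot: [1.0, -0.004, -0.0, 0.0]
ft_force: [0.2, -0.2, -1.3]
width: 0.0158
grip_force: 40.0
```

```bash
python3 - <<'E'
from h import *
s=read_state();print(s['ee_pos'],R.from_quat(s['eef_rot']).as_matrix().round(3),s['ft_force'],s['joint_positions'].round(2))
c=cam("top");save(c,"pics/t5.png");P=pts(c)
im=cv2.imread("pics/t5.png")[140:350,100:380];cv2.imwrite("pics/t5c.png",cv2.resize(im,None,fx=2.8,fy=2.8,interpolation=cv2.INTER_CUBIC))
E
```

```text
[0.62338257 0.32801502 0.23754835] [[ 1.    -0.007 -0.   ]
 [-0.007 -1.    -0.   ]
 [-0.     0.    -1.   ]] [ 0.21622636 -0.23535119 -1.29125497] [-0.24  0.55 -0.48  1.19  0.25  1.45 -2.27]
```

View pics/t5c.png

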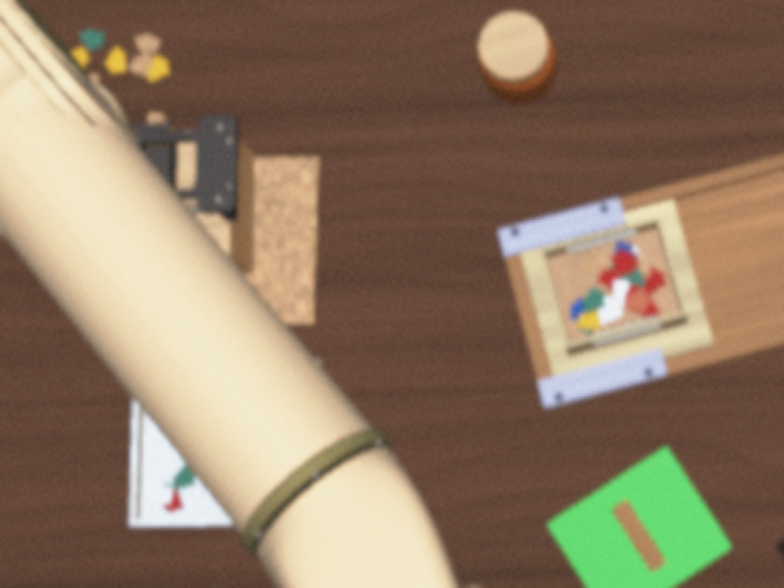

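The open base sits flush at the stop between the lips, around (610,300) in the crop, and the lid is above the mat. Next I lower it.

Call:
carry_out(moves=[[0,0,0.3,0,0,0],[0,0,0.5,0,0,0],[0,0,0.5,0,0,0],[0,0,0.5,0,0,0],[0,0,0.5,0,0,0],[0,0,0.4,0,0,0],[0,0,0.2,0,0,0],[0,0,0.1,0,0,0],[0,0,0.05,0,0,0],[0,0,0,0,0,0],[0,0,0,0,0,0]])

```text
time: 14.72
ee_pos: [0.6238, 0.3278, 0.1162]
eef_rot: [1.0, -0.004, 0.0, -0.0]
ft_force: [-0.3, -0.1, -0.8]
width: 0.016
grip_force: 40.0
```

Remaining is about 8 mm.

Call:
carry_out(moves=[[0,0,0.05,0,0,0],[0,0,0.05,0,0,0],[0,0,0.03,0,0,0],[0,0,0.02,0,0,0],[0,0,0.02,0,0,0],[0,0,0,0,0,0]])

```text
time: 15.48
ee_pos: [0.6235, 0.3278, 0.1089]
eef_rot: [1.0, -0.004, 0.0, 0.0]
ft_force: [0.0, 0.2, -2.2]
width: 0.0161
grip_force: 40.0
```

Call:
carry_out(moves=[[0,0,0.02,0,0,0],[0,0,0.01,0,0,0],[0,0,0,0,0,0]])

```text
time: 15.85
ee_pos: [0.6236, 0.3278, 0.1079]
eef_rot: [1.0, -0.004, 0.0, 0.0]
ft_force: [-0.2, -0.2, -0.1]
width: 0.0156
grip_force: 40.0
```

Call:
carry_out(moves=[[0,0,0.02,0,0,0],[0,0,0,0,0,0],[0,0,0,0,0,0]])

```text
time: 16.23
ee_pos: [0.6236, 0.3278, 0.1078]
eef_rot: [1.0, -0.004, 0.0, 0.0]
ft_force: [-3.2, -2.0, 6.3]
width: 0.0156
grip_force: 40.0
```

It's in contact, so I release and rise.

Call:
carry_out(moves=[[0,0,0,0,0,0],[0,0,0,0,0,0],[0,0,0,0,0,0],[0,0,0,0,0,0],[0,0,-0.2,0,0,0],[0,0,-0.4,0,0,0],[0,0,-0.8,0,0,0],[0,0,-0.8,0,0,0],[0,0,-0.8,0,0,0],[0,-0.6,0,0,0,0],[0,-0.6,0,0,0,0],[-0.8,0,0,0,0,0],[-0.8,0,0,0,0,0],[-0.8,0,0,0,0,0],[-0.8,0,0,0,0,0],[-0.8,0,0,0,0,0],[-0.8,0,0,0,0,0],[0,0,0,0,0,0],[0,0,0,0,0,0]], fingers=45)

```text
time: 18.6
ee_pos: [0.4328, 0.3773, 0.2279]
eef_rot: [1.0, -0.004, 0.001, -0.0]
ft_force: [0.1, -0.7, -0.2]
width: 0.045
grip_force: 0.0
```

```bash
python3 - <<'E'
from h import *
s=read_state();print(s['ee_pos'],s['ft_force'])
c=cam("scene");save(c,"pics/s6.png");P=pts(c);z=P[...,2]
q=P[(abs(P[...,0]-.624)<.1)&(abs(P[...,1]-.328)<.1)&(z>.084)&(z<.096)][:,:2]*1000
print(cv2.minAreaRect(q.astype(np.float32)),len(q))
E
python3 cor.py pics/s7.png
```

```text
[0.43279174 0.37730278 0.22794222] [ 0.11871894 -0.73535242 -0.21249245]
((621.5992431640625, 326.624755859375), (129.07516479492188, 106.52418518066406), 88.97208404541016) 1080
843 [ 25  71 223] [ 15 120 204]
-60 rear edge x -74.9
-40 rear edge x -74.5
-20 rear edge x -73.2
0 rear edge x -73.7
20 rear edge x -73.9
40 rear edge x -73.4
60 rear edge x -305.5
known holder corner check, near plinth corner: (np.float64(-72.62764498356789), np.float64(-66.34076374092814))
```

View pics/s6.png

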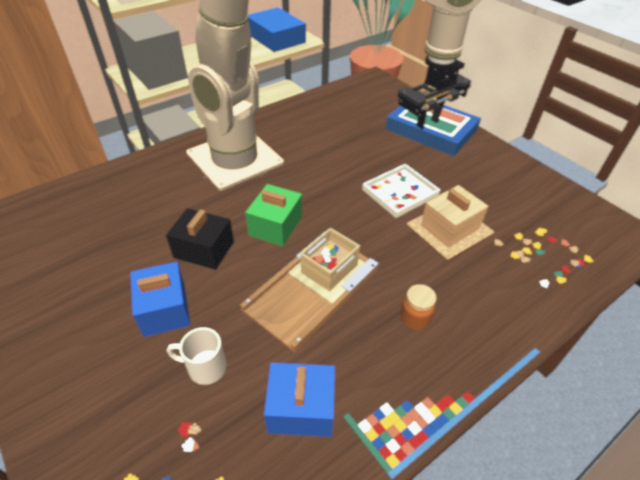

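The lid is upright in the middle of the mat at about (455,215), the base is home at (330,262), and nothing else has moved. I'm handing the job in.

```bash
python3 -c "
from bench import r
print(r.close_job())"
```

```text
the job is handed in; nothing more can be done
None
```

The job is handed in: the box is home at the stop with its base held under the lips, and the lid is upright on the cork mat within about 3 mm of its centre; the tray, mug and jar were left alone.

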